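Locate a cupboard knob plate in its drilling jig

TASK

The cupboard door below needs its new knob: lift the steel knob plate from the bench and lay it flat on the drilling jig's plywood bed, its long side towards the two dowels and an end towards the end stop. Then push it home gently, feeling for contact, until it bears on both dowels and the end stop at the same time, hold that light pressure on all three for about a second, and let go with the plate still resting flat against all three. Never push hard on the dowels, the stop or the bed, as they come loose above about 25 N, and leave the other things on the bench as they are.

Things in the scene. Friction and masses are not known exactly. Their poses are not given: they have to be found in the camera images.
- plate: The knob plate: steel backplate 130 (its x) x 80 (its y) x 6 mm, the same either way round, with a central knob: 18 mm stem, cylindrical head 28 mm across from 16 to 44 mm above the plate's underside. Mass 0.3 to 0.6 kg; friction about 0.6: it takes 2 to 5 N to slide it. Origin at the underside's centre, z up. Starts flat on the bench.
- jig: The drilling jig, fixed to the bench, its place and yaw vary: plywood bed 240 (its x) x 170 (its y) x 18 mm; origin at the centre of its underside, z up. Two steel dowels stand near its +y edge, an end stop near its +x end, all rigid and 14 mm high above the bed. A plate bearing on all three has its long sides along the jig's x and its origin at (20, 13, 18) mm in the jig's frame.
- dowel_a: Steel dowel, 10 mm across, 14 mm high, at (-18, 58, 18) mm in the jig's frame; origin at the centre of its foot. A long side of the plate bears on its -y side.
- dowel_b: The second dowel, the same size, at (66, 58, 18) mm in the jig's frame; origin at the centre of its foot.
- end_stop: End stop: a round steel nose of 8 mm radius in a 34 mm wide block, 14 mm high, facing the jig's -x. Origin at the foot of the foremost point of the nose, at (85, 13, 18) mm in the jig's frame: a short end of the plate bears there.
- container: Round stainless steel lunch container with lid, 116 mm across, 65 mm high; origin under its centre. Bystander.
- sauce_bottle: Empty capped green plastic sauce bottle, 56 mm across, 170 mm high; origin under its centre. Bystander.
- holder: Bamboo chopstick holder, 72 mm across, 120 mm high, chopsticks stand out to 215 mm; origin under its centre. Bystander.
- ice_pack: Blue ice pack lying flat, 150 (its x) x 75 x 22 mm; origin under its centre. Bystander.
- mug: White mug, 80 mm across, 90 mm high, handle to its +y; origin under its centre. Bystander.
- screw_tray: Small grey open tray, 50 x 50 x 25 mm; origin under its centre. Bystander.
- screwdriver: Screwdriver lying along its x axis. Bystander.
- tape: Grey tape measure, 60 x 35 x 60 mm; origin under its centre. Bystander.
There are look-alikes about, which are no part of the job. What is shaped like the plate but red or yellow is not meant.

How it is judged (in metres and radians):
On the way, in this order (a step that is already met when the one before it is completed fails the run):
1. the plate lies flat on the jig's bed (z of plate in the frame of jig between 0.016 and 0.0195 m and angle between plate's own z axis and vertical below 0.03 rad and x of plate in the frame of jig between -0.06 and 0.03 m and y of plate in the frame of jig between -0.05 and 0.025 m), for 0.1 s.
2. the plate is pressed on both dowels and the end stop at the same time, 1 N or more on each, for 0.3 s (z of plate in the frame of jig between 0.016 and 0.0195 m and angle between plate's own z axis and vertical below 0.03 rad and contact force between plate and dowel_a above 1 N and contact force between plate and dowel_b above 1 N and contact force between plate and end_stop above 1 N), for 0.3 s.
At the end, for the whole second after the job is handed in: The plate is let go and at rest, flat on the bed (within 1.5 mm and 0.03 rad), its long sides along the jig's x within 0.025 rad (either way round) and its centre within 1.5 mm of the fully located place along both of the jig's axes (z of plate in the frame of jig between 0.016 and 0.0195 m and angle between plate's own z axis and vertical below 0.03 rad and x of plate in the frame of jig between 0.0185 and 0.0215 m and y of plate in the frame of jig between 0.0115 and 0.0145 m and angle between the x axis of plate and the x axis of jig, either way round below 0.025 rad and linear speed of plate below 0.01 m/s and contact force between plate and the fingers below 0.1 N); the robot touches nothing.
It fails at once if more than 25 N between the plate and a dowel or the end stop (contact force between plate and dowel_a above 25 N or contact force between plate and dowel_b above 25 N or contact force between plate and end_stop above 25 N).
It fails at once if more than 45 N between the plate and the jig as a whole (bed, dowels and stop together) (contact force between plate and jig above 45 N).
It fails at once if the robot pushes on the jig itself with more than 30 N (contact force between any of the arm, the fingers and jig above 30 N).
It fails at once if a bystander is moved by more than 20 mm or tipped (distance of any of container, sauce_bottle, holder, ice_pack, mug, screw_tray, screwdriver, tape from where it was at the start of the episode above 0.02 m or angle between any of container, sauce_bottle, holder, ice_pack, mug, screw_tray, tape's own z axis and vertical above 0.3 rad).
It also fails if it takes over 67 s, if anything falls off the work surface, if the arm or the gripper's body presses on something with over 40 N, if the wrist force passes 120 N, or if a joint passes its speed limit or range.

ROBOT

A 6-joint arm with a two-finger parallel gripper is mounted at the origin on the work surface. World frame = base frame: x ahead of the robot, y to its left, z up, the work surface at z = 0. Lengths are in mm, angles in rad, forces in N, time in s.
With the tool pointing down it reaches from about 300 to 775 mm from the base axis. Payload 14.6 kg.
Tool frame: the origin (TCP) lies between the finger pads; the fingertips stand manip.tip_reach ahead of it and the grasp point (between the pads) lies 5 mm behind it (manip.tip_reach is the distance from the TCP to the fingertips, in mm); z points along the fingers, y is the line along which they close (so a half turn about z gives the same grasp; the last joint's range is limited). The gripper opens to 94 mm and grips with 3 to 60 N. Pads are 16 mm wide; open, the fingers measure 119 mm over their backs; the gripper's body (75 mm by 177 mm) begins 78 mm behind the grasp point.
Start: joints at [-1.282, 0.3, 1.521, -0, 1.321, -0.067], TCP at [191.58, -515.545, 219.446] pointing down, gripper open.
Joint ranges: [-3.03, 3.03], [-0.79, 2.21], [0.23, 2.52], [-1.04, 4.18], [0, 3.07], [-2.55, 2.55]. Speed limits (rad/s): [2.22, 2.22, 2.57, 3.14, 3.14, 3.14].

INTERFACE

Orientations are given as [roll, pitch, yaw] about the fixed x, y, z axes, in that order (R = Rz(yaw) Ry(pitch) Rx(roll)).
In Python, from cell import manip gives the robot as it stands. The module is installed in compiled form; this text tells all that it offers.
- The arm moves only by the shell command python3 -m creep 'ROWS' [FORCE]. ROWS is JSON, a list of rows, each a list of 3 entries, a list of its own where there are three numbers: the opening, from -1 (shut) to 1 (fully open), then the shift along the tool's x, y, z in cm, then the turn about the tool's z in units of 5 degrees (1.0 is 5 degrees). In form: [[grip, [tx, ty, tz], roll], ...]. A call has 1 to 12 rows; each row is the pose to reach, as a shift and turn from the pose commanded when the call began, along the tool's axes at that moment; what a row does not reach only later rows make up. A row lasts 1/10 s, in which the tool goes at most 50 mm and 8.59 degrees, less where a joint would pass 70% of its speed; a pose out of reach is approached as far as the arm can. A call with a gripper value outside its range is refused whole. The fingers move at their own pace and stop on an object; FORCE is the grip in N (left out, the last holds). Time passes only in rows, so rows that repeat a pose let the fingers close. It gives the time, the measured TCP pose, the force, the opening and the grip force at its end, in the units of the state.
- manip.read_state(): the state, without advancing time (a new reading comes with each control period).
- manip.camera(name): name is "scene" or "top" or "wrist"; returns the picture (400x640x3 uint8, red, green, blue); there is no depth.
- manip.camera_params(name): a dict with "fovy" (degrees; the focal length in pixels is half the picture's height over the tangent of half this angle, whatever the lens; pixels are square), "cx", "cy" (the principal point, pixels), "k1" (the pictures are not rectified: a ray, as slopes to the right and down, at radius r is drawn at 1 + k1 r^2 times it, then the intrinsics apply), "origin" and "attitude" of the camera in the world. Camera axes: x right, y down, z forward; pixel columns grow to the right and rows downward; lengths in mm; the calibration is good to about 2 mm. A picture is of the moment at which its call begins: read the wrist's pose just before it. camera_params takes no time and is no camera call; for the wrist camera it gives the pose at the moment of the call.
- manip.sign_off(): hands the job in; it is judged then, once.
The state is a dict: "clock": time; "joints": joint angles; "qd": joint speeds; "effort": joint torques, N m; "eef_pos": TCP position; "eef_rot": TCP orientation; "wrist_force": force on the tool from outside, world axes, zero at the start; "moment": the same for the moment, N m; "finger_gap": finger opening in mm; "finger_force": force on a finger pad.
Only numpy, scipy, OpenCV 4.12 (cv2) and the standard library are available. Lean on these libraries where they do the work, as an engineer would, in place of code of your own. Each camera call takes 0.05 s, during which the arm holds its last target. There are 200 camera calls.

## Working session

There is one attempt and no reset: what is moved stays moved. The work goes in short steps, Python scripts to look and compute and a shell command to move; the robot and the scene stay as the last step left them, time stands still between calls to the robot, and variables do not carry over. Pictures are saved under pics/ and viewed, at most 10 in all, crops included, and the job is handed in when it is done.

```bash
mkdir -p pics; cat > h.py <<'E'
import numpy as np, cv2
from cell import manip
from scipy.spatial.transform import Rotation as R
def snap(n,f):
    p=manip.camera_params(n); im=manip.camera(n); cv2.imwrite(f'pics/{f}.png',im[:,:,::-1]); np.save(f'pics/{f}.npy',p,allow_pickle=True); return im,p
def load(f): return np.load(f'pics/{f}.npy',allow_pickle=True).item()
def rot(p):
    a=np.array(p['attitude'],float); return a if a.shape==(3,3) else R.from_euler('xyz',a).as_matrix()
def px2w(p,uv,z):
    f=200/np.tan(np.radians(p['fovy'])/2); uv=np.atleast_2d(np.array(uv,float))
    K=np.array([[f,0,p['cx']],[0,f,p['cy']],[0,0,1]])
    s=cv2.undistortPoints(uv[:,None],K,np.array([p['k1'],0,0,0.]))[:,0]
    d=np.c_[s,np.ones(len(s))]@rot(p).T; o=np.array(p['origin'],float)
    return o+d*((z-o[2])/d[:,2])[:,None]
E
python3 - <<'E'
from h import *
for n in('scene','top'):
    im,p=snap(n,n+'0'); print(p)
print(manip.read_state(),manip.tip_reach)
E
```

```text
{'fovy': 42.3682146261338, 'cx': 327.8648032741221, 'cy': 197.6352978766142, 'k1': -0.09864178309311533, 'origin': array([1641.87345611, -426.85008658, 1491.15101618]), 'attitude': array([-2.47313547,  0.01118696,  1.1818892 ])}
{'fovy': 43.00062015230354, 'cx': 314.6767372967014, 'cy': 199.5365013591135, 'k1': 0.037254164681007604, 'origin': array([ 256.6782691 ,   -9.88552065, 1389.98771256]), 'attitude': array([-2.90773123, -0.00616526, -1.52985439])}
{'clock': 0.1, 'joints': array([-1.28160055e+00,  3.00419464e-01,  1.52152886e+00, -4.37600987e-06,
        1.32069459e+00, -6.65911078e-02]), 'qd': array([-1.09282617e-03, -3.14753640e-03, -2.40821595e-06,  6.97250868e-05,
        5.52259054e-04, -2.35140190e-03]), 'effort': array([ 1.60296400e-03, -5.32650375e+01, -3.53284729e+01,  7.09766708e-02,
        2.34916684e-02, -5.66128767e-05]), 'eef_pos': array([ 191.51714083, -515.3391998 ,  218.93673378]), 'eef_rot': array([-3.14054444e+00, -6.56570444e-05,  3.55787932e-01]), 'wrist_force': array([-0.18863002, -0.38688449,  0.24121495]), 'moment': array([ 0.08878671,  0.03877077, -0.03055731]), 'finger_force': 0.0, 'finger_gap': 93.83075652515299} 14.0
```

View pics/top0.png

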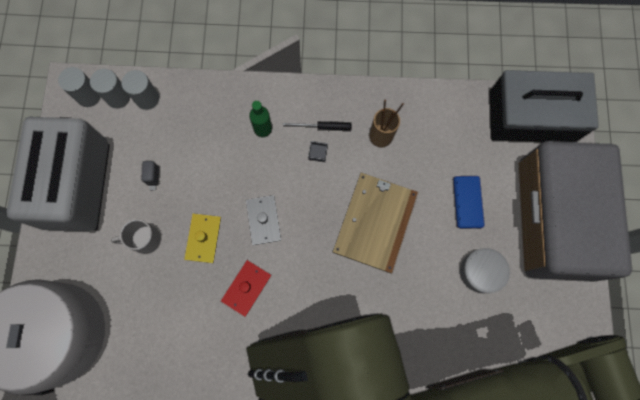

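View pics/scene0.png

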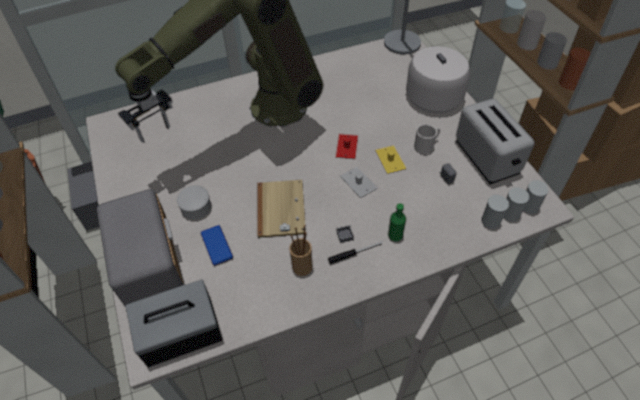

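The top picture shows the grey plate at about (263,219), the jig at (375,222) with dowels on its left side and the end stop at (384,184). Next, an enlarged crop.

```bash
python3 - <<'E'
from h import *
im=cv2.imread('pics/top0.png')[160:280,235:425]
im=cv2.resize(im,None,fx=4.2,fy=4.2,interpolation=cv2.INTER_CUBIC); im=cv2.convertScaleAbs(im,alpha=1.4)
cv2.imwrite('pics/c1.png',im)
E
```

```text
(no output)
```

View pics/c1.png

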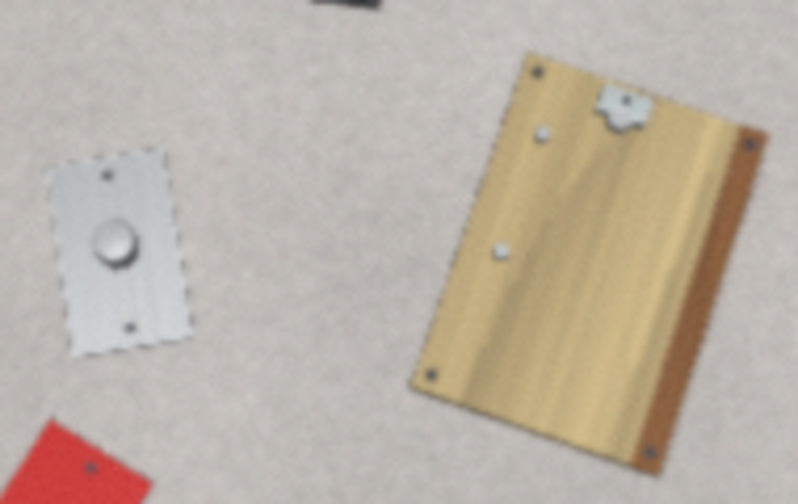

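The crop shows plate corners at (50,170), (165,150), (192,338), (73,355). The bed corners are at (530,53), (767,132), (660,473), (410,385), the dowel tops at (543,132) and (501,251), and the stop nose at about (618,131).

```bash
python3 - <<'E'
from h import *
p=load('top0')
o=lambda a:(np.array(a)+.5)/4.2-.5+[235,160]
P=px2w(p,o([(50,170),(165,150),(192,338),(73,355)]),6)[:,:2]
J=px2w(p,o([(530,53),(767,132),(660,473),(410,385)]),18)[:,:2]
D=px2w(p,o([(501,251),(543,132)]),32)[:,:2]
N=px2w(p,o([(618,131)]),32)[:,:2]
k=px2w(p,o([(117,239)]),44)[:,:2]
for q in(P,J):
    print(q.round(1).tolist(),q.mean(0),np.linalg.norm(np.roll(q,-1,0)-q,axis=1))
a=lambda d:np.degrees(np.arctan2(d[1],d[0]))
print('plate yaw',a(P[0]-P[3]),a(P[1]-P[2]),a(P[0]-P[1])-90,a(P[3]-P[2])-90,'knob',k)
print('jig yaw',a(J[0]-J[3]),a(J[1]-J[2]),a(J[0]-J[1])-90,a(J[3]-J[2])-90,'dow',a(D[1]-D[0]),np.linalg.norm(D[1]-D[0]),D,N)
# fit jig pose to all points
m=np.array([[120,85],[120,-85],[-120,-85],[-120,85],[-18,58],[66,58],[85,13]],float)
w=np.vstack([J,D,N]);mc=m.mean(0);wc=w.mean(0)
U,S,V=np.linalg.svd((m-mc).T@(w-wc));Rm=(U@V).T
t=wc-Rm@mc;print('jig',t,a(Rm[:,0]),'target',t+Rm@[20,13],'res',(w-(m@Rm.T+t)).round(1).tolist())
E
```

```text
[[576.8, 185.5], [593.7, 109.9], [468.0, 84.7], [453.6, 161.5]] [523.0200679 135.3953496] [ 77.49515384 128.22566996  78.20448462 125.45332245]
[[668.0, -131.4], [620.0, -289.7], [391.9, -219.9], [441.5, -58.4]] [ 530.35623238 -174.87677868] [165.35249401 238.55611892 168.93350098 237.99775592]
plate yaw 11.002102438326393 11.332205640601416 12.634432328569929 10.58982925127414 knob [[524.29543374 133.87658715]]
jig yaw -17.864587048323123 -17.002378988450722 -16.868325518323203 -17.06968210317666 dow -17.671953908825603 84.84936173243956 [[ 529.24990035 -114.07822553]
 [ 610.09523685 -139.83566626]] [[ 612.86225391 -189.07937402]]
jig [ 529.74507457 -175.13866158] -17.34955392696634 target [ 552.71174626 -168.69412966] res [[-1.6, -1.7], [1.1, 2.4], [2.0, 0.6], [0.9, -0.2], [-0.6, 0.3], [0.1, -0.4], [-1.9, -1.0]]
```

```bash
cat >> h.py <<'E'
def shift(x,y,z,yawdeg):
    s=manip.read_state(); r=s['eef_rot']; M=R.from_euler('xyz',[np.pi,0,r[2]]).as_matrix()
    d=M.T@(np.array([x,y,z])-s['eef_pos']); t=(-(yawdeg-np.degrees(r[2]))+180)%360-180
    print('at',s['eef_pos'].round(1),'yaw',np.degrees(r[2]).round(2),'shift cm',(d/10).round(3),'roll',round(t/5,3))
E
python3 -c "
from h import *
shift(500,-165,260,-17.35)"
```

```text
at [ 191.5 -515.3  218.9] yaw 20.39 shift cm [ 41.12  -22.094  -4.106] roll 7.547
```

```bash
python3 -m creep '[[1,[41.1,-22.1,-4.1],7.55],[1,[41.1,-22.1,-4.1],7.55],[1,[41.1,-22.1,-4.1],7.55],[1,[41.1,-22.1,-4.1],7.55],[1,[41.1,-22.1,-4.1],7.55],[1,[41.1,-22.1,-4.1],7.55],[1,[41.1,-22.1,-4.1],7.55],[1,[41.1,-22.1,-4.1],7.55],[1,[41.1,-22.1,-4.1],7.55],[1,[41.1,-22.1,-4.1],7.55],[1,[41.1,-22.1,-4.1],7.55],[1,[41.1,-22.1,-4.1],7.55]]'
python3 - <<'E'
from h import *
s=manip.read_state(); print(s['eef_pos'],s['eef_rot'],s['joints'])
im,p=snap('wrist','w1');print(p)
E
```

```text
clock: 1.3
eef_pos: [499.8, -164.9, 260.0]
eef_rot: [3.142, 0.001, -0.302]
wrist_force: [0.0, -0.3, 0.6]
finger_gap: 94.0
finger_force: 0.0
[ 499.79936531 -164.91093117  259.98086872] [ 3.14150141e+00  9.21604812e-04 -3.01669369e-01] [-3.88220780e-01  2.18292566e-01  1.52872343e+00 -1.73228376e-04
  1.39548693e+00  1.48427516e+00]
{'fovy': 71.37155479056207, 'cx': 316.13923604447797, 'cy': 201.32511870216993, 'k1': -0.03820563329422901, 'origin': array([ 564.88699013, -183.62648382,  425.43014966]), 'attitude': array([ 2.90111469e+00, -4.26866271e-04, -1.87242374e+00])}
```

View pics/w1.png

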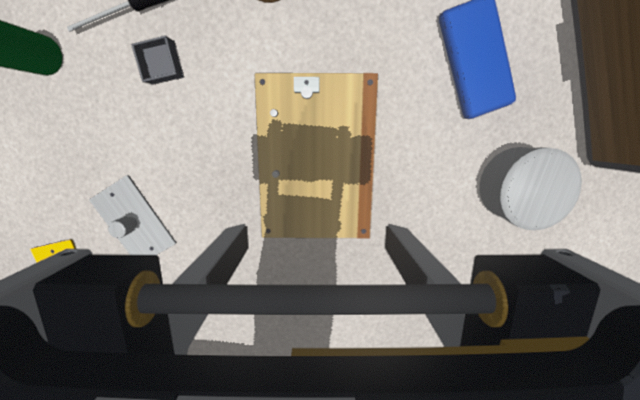

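The wrist view shows the jig at (255-378, 72-238), with the stop nose at about (307,97), the dowels at (274,112) and (275,173), and the plate at about (133,216). I enlarge it.

```bash
python3 - <<'E'
im=__import__('cv2');cv2=im
a=cv2.imread('pics/w1.png')
b=cv2.resize(a[62:202,245:385],None,fx=4,fy=4,interpolation=cv2.INTER_CUBIC)
b=cv2.convertScaleAbs(b,alpha=1.3)
c=cv2.resize(a[165:265,80:185],None,fx=2.2,fy=2.2,interpolation=cv2.INTER_CUBIC)
o=cv2.copyMakeBorder(c,0,b.shape[0]-c.shape[0],0,0,cv2.BORDER_CONSTANT)
cv2.imwrite('pics/c2.png',cv2.hconcat([b,o]))
E
```

```text
(no output)
```

View pics/c2.png

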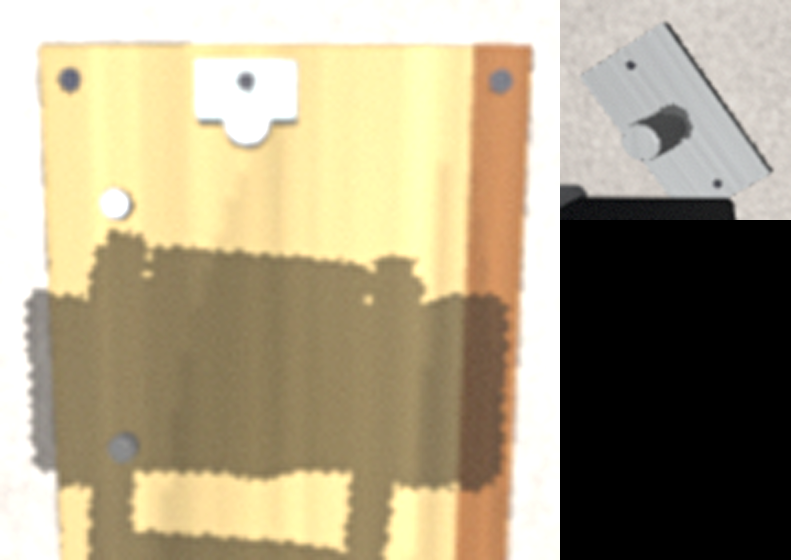

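In the crop the dowels are at (115,202) and (122,447), the nose front at about (246,139), and the bed corners at (40,45) and (532,45).

```bash
python3 - <<'E'
from h import *
p=load('w1')
o=lambda a:(np.array(a)+.5)/4-.5+[245,62]
D=px2w(p,o([(122,447),(115,202)]),32)[:,:2];N=px2w(p,o([(246,140)]),32)[:,:2];C=px2w(p,o([(40,45),(532,45)]),18)[:,:2]
m=np.array([[-18,58],[66,58],[85,13],[120,85],[120,-85]],float);w=np.vstack([D,N,C]);mc=m.mean(0);wc=w.mean(0)
U,S,V=np.linalg.svd((m-mc).T@(w-wc));Rm=(U@V).T;t=wc-Rm@mc
print(w.round(1).tolist(),np.linalg.norm(D[1]-D[0]));print('jig',t,np.degrees(np.arctan2(Rm[1,0],Rm[0,0])),'target',t+Rm@[20,13],'res',((w-(m@Rm.T+t))@Rm).round(1).tolist())
k=px2w(p,(np.array([(639-560,142)])/2.2)+[80,165],44);print(k)
c=px2w(p,np.array([(22+560-560,73),(106,22),(212,171)])/2.2+[80,165],6);print(c,np.degrees(np.arctan2(*(c[1]-c[2])[1::-1])))
shift(524,134,150,11.3)
E
```

```text
[[529.1, -111.6], [608.7, -136.8], [614.5, -185.2], [666.9, -127.6], [617.0, -288.0]] 83.52203062914774
jig [ 528.33077312 -172.06890106] -17.44669068522354 target [ 551.30833757 -165.66331506] res [[0.6, -0.1], [0.1, -0.2], [1.1, 0.3], [-1.2, -1.0], [-0.7, 1.0]]
[[522.45232777 139.25392291  44.        ]]
[[578.25315806 188.13059695   6.        ]
 [592.74295882 111.24688766   6.        ]
 [467.97926637  84.52701125   6.        ]] 12.08808276734404
at [ 499.4 -165.6  260.1] yaw -17.36 shift cm [ -6.592 -29.325  11.007] roll -5.732
```

```bash
python3 -m creep '[[0.3,[-6.6,-29.4,11],-5.8],[0.3,[-6.6,-29.4,11],-5.8],[0.3,[-6.6,-29.4,11],-5.8],[0.3,[-6.6,-29.4,11],-5.8],[0.3,[-6.6,-29.4,11],-5.8],[0.3,[-6.6,-29.4,11],-5.8],[0.3,[-6.6,-29.4,11],-5.8],[0.3,[-6.6,-29.4,11],-5.8],[0.3,[-6.6,-29.4,11],-5.8],[0.3,[-6.6,-29.4,11],-5.8]]' 15
python3 - <<'E'
from h import *
snap('wrist','w2'); shift(523.5,135,29,11.5)
im=cv2.imread('pics/w2.png')
cv2.imwrite('pics/w2.png',im)
E
```

```text
clock: 2.35
eef_pos: [524.9, 133.4, 151.0]
eef_rot: [3.141, -0.001, 0.201]
wrist_force: [0.4, -0.4, 0.3]
finger_gap: 60.9
finger_force: 0.0
at [524.9 133.5 151.1] yaw 11.52 shift cm [-0.109 -0.173 12.205] roll 0.004
```

View pics/w2.png

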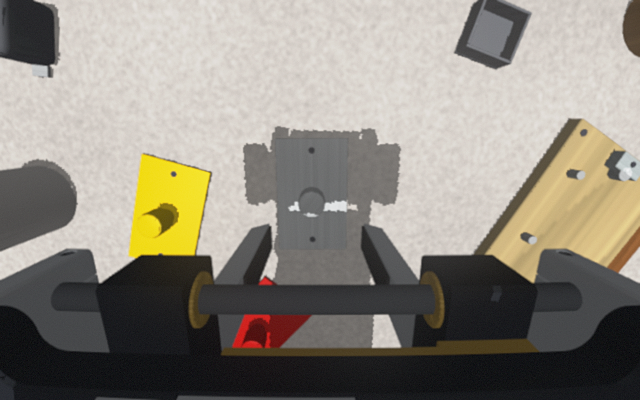

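The plate lies straight below, with screw holes at (311,150) and (312,239), side edges at columns 275 and 348, and the knob top at about (312,201).

```bash
python3 - <<'E'
from h import *
p=load('w2');c=px2w(p,[(311,150),(312,239)],6);print(c.round(1).tolist(),c.mean(0),np.degrees(np.arctan2(*(c[0]-c[1])[1::-1])))
print(px2w(p,[(312,201)],44))
x,y=c.mean(0)[:2];shift(x,y,29,11.5)
E
```

```text
[[573.1, 150.6, 6.0], [471.2, 129.1, 6.0]] [522.16639437 139.88006815   6.        ] 11.930493528067114
[[525.88607839 139.53585432  44.        ]]
at [524.9 133.5 151.1] yaw 11.52 shift cm [-0.143 -0.678 12.205] roll 0.004
```

```bash
python3 -m creep '[[0.3,[-0.1,-0.5,4],0],[0.3,[-0.1,-0.5,8],0],[0.3,[-0.1,-0.5,11],0],[0.3,[-0.1,-0.5,12.2],0],[0.3,[-0.1,-0.5,12.2],0],[0.3,[-0.1,-0.5,12.2],0]]' 8
python3 -m creep '[[-0.5,[0,0,0],0],[-0.5,[0,0,0],0],[-0.5,[0,0,0],0],[-0.5,[0,0,0],0],[-0.5,[0,0,0],0],[-0.5,[0,0,0],0],[-0.5,[0,0,0],0],[-0.5,[0,0,0],0]]' 8
```

```text
clock: 3.0
eef_pos: [523.5, 139.5, 30.0]
eef_rot: [3.142, -0.002, 0.202]
wrist_force: [-0.8, -0.2, 1.0]
finger_gap: 61.1
finger_force: 0.0
clock: 3.8
eef_pos: [522.8, 139.6, 28.7]
eef_rot: [3.141, -0.0, 0.203]
wrist_force: [-1.3, -3.0, 6.0]
finger_gap: 27.5
finger_force: 8.0
```

```bash
python3 -m creep '[[-0.5,[0,0,0],0],[-0.5,[0,0,0],0],[-0.5,[0,0,-2],0],[-0.5,[0,0,-5],0],[-0.5,[0,0,-7],0],[-0.5,[0,0,-7],0],[-0.5,[0,0,-7],0]]' 30
python3 -c "
from h import *
print(manip.read_state()['wrist_force'])
shift(527.5,-178,100,-17.4)"
```

```text
clock: 4.5
eef_pos: [522.0, 139.8, 97.2]
eef_rot: [-3.141, 0.001, 0.203]
wrist_force: [-1.2, -0.1, -6.1]
finger_gap: 27.4
finger_force: 30.0
[-1.18157368 -0.12133693 -6.10764432]
at [522.  139.8  97.2] yaw 11.64 shift cm [-5.872 31.235 -0.278] roll 5.808
```

```bash
python3 -m creep '[[-0.5,[-1,4,0],1],[-0.5,[-2,8,0],2],[-0.5,[-3,12,0],3],[-0.5,[-4,16,0],4],[-0.5,[-4.5,20,0],5],[-0.5,[-5,24,0],5.5],[-0.5,[-5.5,28,0],5.8],[-0.5,[-5.9,30.2,0],5.8],[-0.5,[-5.9,31.2,0],5.8],[-0.5,[-5.9,31.2,0],5.8],[-0.5,[-5.9,31.2,0],5.8],[-0.5,[-5.9,31.2,0],5.8]]'
python3 - <<'E'
from h import *
snap('wrist','w3');shift(527.5,-178,100,-17.4)
E
```

```text
clock: 5.7
eef_pos: [527.7, -176.5, 98.1]
eef_rot: [-3.141, 0.001, -0.302]
wrist_force: [-0.0, -0.9, -5.2]
finger_gap: 27.5
finger_force: 30.0
at [ 527.8 -176.6   98.2] yaw -17.28 shift cm [ 0.015  0.147 -0.175] roll 0.023
```

View pics/w3.png

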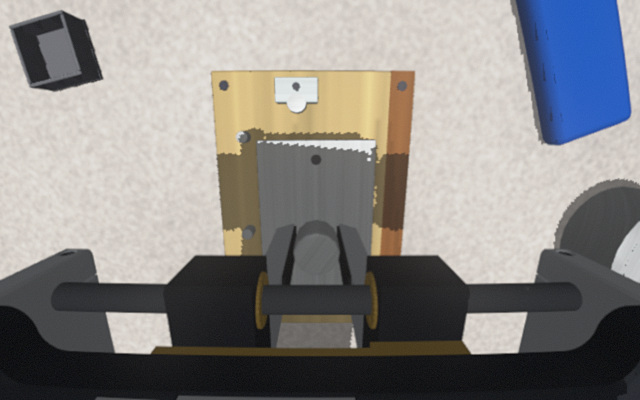

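The plate is held level over the bed. Its front edge runs (257,142) to (377,140), the dowel tops are at (243,135) and (249,231), the nose tip is at (297,111), and the bed corners are at (210,71) and (414,71).

```bash
python3 - <<'E'
from h import *
p=load('w3');a=np.radians(-17.4);Rm=np.array([[np.cos(a),-np.sin(a)],[np.sin(a),np.cos(a)]])
D=px2w(p,[(249,231),(243,135),(297,111)],32)[:,:2];C=px2w(p,[(210,71),(414,71)],18)[:,:2]
E=px2w(p,[(257,142),(377,140)],75.4)[:,:2]
f=lambda q:(q@Rm).round(1).tolist()
ang=lambda d:np.degrees(np.arctan2(d[1],d[0]))
print('jig yaw',ang(D[1]-D[0]),ang(C[0]-C[1])-90,np.linalg.norm(D[1]-D[0]))
m=np.array([[-18,58],[66,58],[85,13],[120,85],[120,-85]],float);w=np.vstack([D,C])
print('jig est in rotated frame',((w@Rm)-m).round(1).tolist())
print('plate yaw',ang(E[0]-E[1])-90,np.linalg.norm(E[0]-E[1]),'centre rot frame',E.mean(0)@Rm-[65,0],'tcp',np.array([527.8,-176.6])@Rm)
E
```

```text
jig yaw -17.10930833804995 -17.31365502466693 82.4098126866473
jig est in rotated frame [[558.2, -8.0], [556.6, -7.6], [556.3, -6.8], [554.3, -6.4], [554.6, -4.6]]
plate yaw -16.344981797490902 79.53567010319905 centre rot frame [554.05523236  -9.59172865] tcp [556.4586493  -10.68511186]
```

```bash
python3 -m creep '[[-0.5,[0,0,2],0],[-0.5,[0,0,4],0],[-0.5,[0,0,4.7],0],[-0.5,[0,0,4.8],0],[-0.5,[0,0,4.8],0],[-0.5,[0,0,4.8],0]]'
python3 -m creep '[[-0.5,[0,0,0.04],0],[-0.5,[0,0,0.08],0],[-0.5,[0,0,0.12],0],[-0.5,[0,0,0.16],0],[-0.5,[0,0,0.16],0],[-0.5,[0,0,0.16],0]]'
python3 -m creep '[[-0.5,[0,0,0.03],0],[-0.5,[0,0,0.06],0],[-0.5,[0,0,0.06],0],[-0.5,[0,0,0.06],0]]'
```

```text
clock: 6.35
eef_pos: [528.3, -177.8, 51.4]
eef_rot: [3.141, -0.001, -0.303]
wrist_force: [-0.6, 0.5, -5.3]
finger_gap: 27.1
finger_force: 30.0
clock: 6.95
eef_pos: [527.8, -177.7, 48.8]
eef_rot: [-3.142, 0.0, -0.303]
wrist_force: [-0.0, 0.3, -5.5]
finger_gap: 27.5
finger_force: 30.0
clock: 7.35
eef_pos: [527.8, -177.7, 48.2]
eef_rot: [-3.142, 0.0, -0.303]
wrist_force: [-0.2, -0.7, -5.3]
finger_gap: 27.6
finger_force: 30.0
```

```bash
python3 -m creep '[[-0.5,[0,0,0.03],0],[-0.5,[0,0,0.06],0],[-0.5,[0,0,0.09],0],[-0.5,[0,0,0.1],0],[-0.5,[0,0,0.1],0],[-0.5,[0,0,0.1],0]]'
python3 -m creep '[[-0.5,[0,0,0.02],0],[-0.5,[0,0,0.04],0],[-0.5,[0,0,0.04],0],[-0.5,[0,0,0.04],0]]'
```

```text
clock: 7.95
eef_pos: [527.8, -177.7, 47.2]
eef_rot: [-3.142, 0.0, -0.303]
wrist_force: [0.1, 0.1, -4.9]
finger_gap: 27.6
finger_force: 30.0
clock: 8.35
eef_pos: [527.8, -177.7, 46.8]
eef_rot: [-3.142, -0.0, -0.303]
wrist_force: [0.1, -1.0, -5.6]
finger_gap: 27.2
finger_force: 30.0
```

```bash
python3 -m creep '[[-0.5,[0,0,0.02],0],[-0.5,[0,0,0.04],0],[-0.5,[0,0,0.04],0],[-0.5,[0,0,0.04],0]]'
python3 -m creep '[[-0.5,[0,0,0.02],0],[-0.5,[0,0,0.04],0],[-0.5,[0,0,0.04],0],[-0.5,[0,0,0.04],0]]'
```

```text
clock: 8.75
eef_pos: [527.8, -177.7, 46.8]
eef_rot: [-3.142, -0.0, -0.303]
wrist_force: [-3.9, 2.3, 3.0]
finger_gap: 27.8
finger_force: 30.0
clock: 9.15
eef_pos: [527.8, -177.7, 46.8]
eef_rot: [3.142, -0.0, -0.303]
wrist_force: [-6.0, 2.9, 8.4]
finger_gap: 27.5
finger_force: 30.0
```

```bash
python3 -m creep '[[-0.2,[0,0,0],0],[-0.2,[0,0,0],0],[-0.2,[0,0,0],0],[-0.2,[0,0,0],0],[-0.2,[0,0,0],0]]' 15
python3 -m creep '[[-0.5,[0,0,0],0],[-0.5,[0,0,0],0],[-0.5,[0,0,0],0],[-0.5,[0,0,0],0],[-0.5,[0,0,0],0]]' 15
python3 - <<'E'
from h import *
p=load('w3');im,p=snap('wrist','w4');shift(527.8,-177.7,46.8,-17.4);print(p['origin'])
E
```

```text
clock: 9.65
eef_pos: [527.8, -177.7, 46.0]
eef_rot: [-3.142, -0.0, -0.303]
wrist_force: [0.5, -0.5, 0.4]
finger_gap: 37.6
finger_force: 0.0
clock: 10.15
eef_pos: [527.8, -177.7, 46.0]
eef_rot: [-3.142, -0.0, -0.303]
wrist_force: [0.5, -1.1, -1.3]
finger_gap: 27.7
finger_force: 15.0
at [ 527.8 -177.7   46. ] yaw -17.37 shift cm [ 0.002 -0.002 -0.077] roll 0.007
[ 592.68987329 -196.47019826  211.55064231]
```

View pics/w4.png

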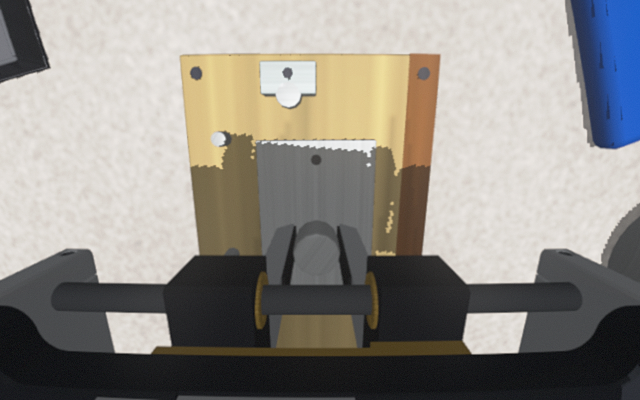

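The plate lies flat with its front edge at (257,142)-(375,141). The nose tip is at (289,107), dowel b's top at (221,138), and the bed corners at (180,55) and (440,55).

```bash
python3 - <<'E'
from h import *
p=load('w4');a=np.radians(-17.4);Rm=np.array([[np.cos(a),-np.sin(a)],[np.sin(a),np.cos(a)]])
f=lambda uv,z:px2w(p,uv,z)[:,:2]@Rm
E=f([(257,142),(375,141)],24);d=f([(221,138)],32);n=f([(289,107)],32);C=f([(180,55),(440,55)],18)
print(E,d,n,C); print('gap x',n[0,0]-E[:,0],'gap y',d[0,1]-5-E[0,1])
E
```

```text
[[618.87205534  28.79843572]
 [619.57262376 -49.19016921]] [[621.67678337  49.8917148 ]] [[640.2480236    6.42575604]] [[674.26800307  77.64665651]
 [674.24594588 -90.14608399]]
gap x [21.37596827 20.67539985] gap y 16.09327908052103
```

```bash
python3 -m creep '[[-0.5,[0.2,-0.2,0],0],[-0.5,[0.4,-0.4,0],0],[-0.5,[0.6,-0.6,0],0],[-0.5,[0.8,-0.8,0],0],[-0.5,[1.0,-1.0,0],0],[-0.5,[1.2,-1.1,0],0],[-0.5,[1.4,-1.2,0],0],[-0.5,[1.6,-1.2,0],0],[-0.5,[1.6,-1.2,0],0],[-0.5,[1.6,-1.2,0],0]]' 15
cat > f.py <<'E'
from h import *
s=manip.read_state();c=np.cos(s['eef_rot'][2]);n=np.sin(s['eef_rot'][2]);F=s['wrist_force'];P=s['eef_pos']
print('F jig x,y,z',round(c*F[0]+n*F[1],1),round(-n*F[0]+c*F[1],1),round(F[2],1),'pos',round(c*P[0]+n*P[1],2),round(-n*P[0]+c*P[1],2),P[2].round(1),'M',s['moment'].round(2))
E
python3 f.py
```

```text
clock: 11.2
eef_pos: [546.8, -170.6, 46.0]
eef_rot: [-3.141, -0.0, -0.303]
wrist_force: [-1.6, 2.9, 1.0]
finger_gap: 27.4
finger_force: 15.0
F jig x,y,z -2.4 2.2 1.0 pos 572.83 0.28 46.0 M [0.49 0.32 0.05]
```

```bash
python3 -m creep '[[-0.5,[0,-0.05,0],0],[-0.5,[0,-0.1,0],0],[-0.5,[0,-0.15,0],0],[-0.5,[0,-0.2,0],0],[-0.5,[0,-0.2,0],0],[-0.5,[0,-0.2,0],0]]'; python3 f.py; python3 -m creep '[[-0.5,[0,-0.03,0],0],[-0.5,[0,-0.06,0],0],[-0.5,[0,-0.09,0],0],[-0.5,[0,-0.1,0],0],[-0.5,[0,-0.1,0],0]]'; python3 f.py
```

```text
clock: 11.8
eef_pos: [547.4, -169.1, 46.0]
eef_rot: [-3.142, -0.0, -0.303]
wrist_force: [0.4, -2.8, -2.1]
finger_gap: 27.7
finger_force: 15.0
F jig x,y,z 1.2 -2.6 -2.1 pos 572.89 1.93 46.0 M [-0.39 -0.07 -0.  ]
clock: 12.3
eef_pos: [547.5, -168.1, 46.0]
eef_rot: [-3.142, 0.0, -0.303]
wrist_force: [-1.1, -1.5, -1.8]
finger_gap: 27.6
finger_force: 15.0
F jig x,y,z -0.6 -1.8 -1.8 pos 572.71 2.89 46.0 M [-0.41  0.08  0.01]
```

```bash
for i in 1; do python3 -m creep '[[-0.5,[0,-0.03,0],0],[-0.5,[0,-0.05,0],0],[-0.5,[0,-0.05,0],0]]'; python3 f.py;  python3 -m creep '[[-0.5,[0,-0.03,0],0],[-0.5,[0,-0.05,0],0],[-0.5,[0,-0.05,0],0]]'; python3 f.py; python3 -m creep '[[-0.5,[0,-0.02,0],0],[-0.5,[0,-0.03,0],0],[-0.5,[0,-0.03,0],0]]'; python3 f.py; done | grep F
```

```text
F jig x,y,z -0.3 -2.3 -0.6 pos 572.71 3.41 46.0 M [-0.5   0.2   0.01]
F jig x,y,z 0.3 -2.6 -1.7 pos 572.72 3.91 46.0 M [-0.42  0.16 -0.02]
F jig x,y,z 0.6 -3.3 -1.9 pos 572.74 4.22 46.0 M [-0.41  0.18 -0.03]
```

```bash
for i in 1; do python3 -m creep '[[-0.5,[0,-0.02,0],0],[-0.5,[0,-0.03,0],0],[-0.5,[0,-0.03,0],0]]'; python3 f.py;  python3 -m creep '[[-0.5,[0,-0.02,0],0],[-0.5,[0,-0.03,0],0],[-0.5,[0,-0.03,0],0]]'; python3 f.py; python3 -m creep '[[-0.5,[0,-0.02,0],0],[-0.5,[0,-0.03,0],0],[-0.5,[0,-0.03,0],0]]'; python3 f.py; done | grep F
```

```text
F jig x,y,z 0.2 -2.1 -2.4 pos 572.75 4.5 46.1 M [-0.39  0.17  0.  ]
F jig x,y,z 0.2 -3.0 -0.5 pos 572.74 4.84 46.0 M [-0.35  0.15 -0.03]
F jig x,y,z -0.2 -3.0 -2.3 pos 572.74 5.1 46.0 M [-0.43  0.17 -0.02]
```

```bash
for i in 1; do python3 -m creep '[[-0.5,[0,-0.02,0],0],[-0.5,[0,-0.04,0],0],[-0.5,[0,-0.04,0],0]]'; python3 f.py;  python3 -m creep '[[-0.5,[0,-0.02,0],0],[-0.5,[0,-0.04,0],0],[-0.5,[0,-0.04,0],0]]'; python3 f.py; python3 -m creep '[[-0.5,[0,-0.02,0],0],[-0.5,[0,-0.04,0],0],[-0.5,[0,-0.04,0],0]]'; python3 f.py; done | grep F
```

```text
F jig x,y,z -0.6 -4.8 -1.7 pos 572.7 5.36 46.1 M [-0.8   0.47 -0.04]
F jig x,y,z -0.5 -6.6 -0.1 pos 572.62 5.67 46.0 M [-0.98  0.66 -0.09]
F jig x,y,z -2.0 -9.0 -0.2 pos 572.6 5.81 46.1 M [-1.33  0.89 -0.13]
```

```bash
for i in 1; do python3 -m creep '[[-0.5,[0,0,0],0.05],[-0.5,[0,0,0],0.1],[-0.5,[0,0,0],0.1]]'; python3 f.py;  python3 -m creep '[[-0.5,[0.05,0,0],0],[-0.5,[0.1,0,0],0],[-0.5,[0.15,0,0],0],[-0.5,[0.2,0,0],0],[-0.5,[0.2,0,0],0]]'; python3 f.py; python3 -m creep '[[-0.5,[0.05,0,0],0],[-0.5,[0.1,0,0],0],[-0.5,[0.1,0,0],0],[-0.5,[0.1,0,0],0]]'; python3 f.py; done | grep F
```

```text
F jig x,y,z -2.1 -8.6 1.1 pos 572.49 10.82 46.1 M [-1.31  0.87  0.01]
F jig x,y,z -13.3 -7.9 6.5 pos 573.26 10.71 46.0 M [-0.82  2.65 -0.02]
F jig x,y,z -13.4 -8.5 6.9 pos 574.19 10.72 46.0 M [-0.8   2.72 -0.09]
```

```bash
python3 - <<'E'
from h import *
im,p=snap('wrist','w5')
a=cv2.imread('pics/w5.png')[60:270,170:410]
cv2.imwrite('pics/c5.png',cv2.convertScaleAbs(cv2.resize(a,None,fx=2.8,fy=2.8,interpolation=cv2.INTER_CUBIC),alpha=1.3))
E
sed -i "s/c=np.cos(s\['eef_rot'\]\[2\]);n=np.sin(s\['eef_rot'\]\[2\])/c=np.cos(-.3037);n=np.sin(-.3037)/" f.py; python3 f.py
```

```text
F jig x,y,z -13.0 -9.2 6.9 pos 574.28 6.01 46.0 M [-0.79  2.76 -0.11]
```

View pics/c5.png

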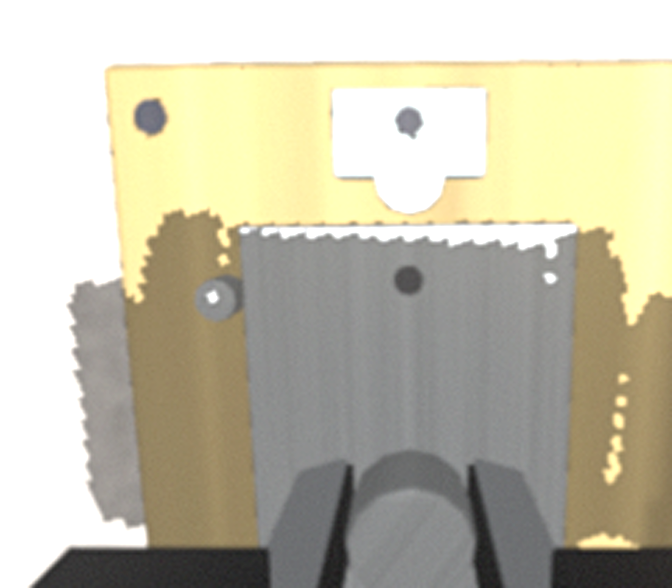

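The nose tip is at (409,213) in the crop and the plate edge at row 225, so there's still a gap. The plate touches dowel b at (218,297). I'll measure the gap.

```bash
python3 - <<'E'
from h import *
p=load('w5');a=np.radians(-17.4);Rm=np.array([[np.cos(a),-np.sin(a)],[np.sin(a),np.cos(a)]])
o=lambda a:np.array(a)/2.8+[170,60]-.3
f=lambda uv,z:px2w(p,o(uv),z)[:,:2]@Rm
E=f([(242,226),(577,225)],24);d=f([(218,297)],32);n=f([(409,212)],32)
print(E,d,n,'gap x',n[0,0]-E[:,0],'gap y',d[0,1]-5-E[0,1])
E
python3 -m creep '[[-0.5,[0,0.04,-0.03],0],[-0.5,[0,0.06,-0.03],0],[-0.5,[0,0.06,-0.03],0]]' | grep clock; python3 f.py
```

```text
[[637.67367119  46.42423198]
 [637.25766212 -32.45177184]] [[621.93763952  51.20235624]] [[640.58170876   7.07985315]] gap x [2.90803757 3.32404663] gap y -0.22187573749589973
clock: 16.55
F jig x,y,z -7.6 -5.1 1.4 pos 574.71 5.87 46.0 M [-0.44  1.59 -0.06]
```

```bash
for i in 1; do python3 -m creep '[[-0.5,[0.03,0,0],0],[-0.5,[0.06,0,0],0],[-0.5,[0.09,0,0],0],[-0.5,[0.1,0,0],0],[-0.5,[0.1,0,0],0]]'; python3 f.py;  python3 -m creep '[[-0.5,[0.02,0,0],0],[-0.5,[0.04,0,0],0],[-0.5,[0.05,0,0],0],[-0.5,[0.05,0,0],0]]'; python3 f.py;  python3 -m creep '[[-0.5,[0.02,0,0],0],[-0.5,[0.04,0,0],0],[-0.5,[0.04,0,0],0],[-0.5,[0.04,0,0],0]]'; python3 f.py; done | grep F
```

```text
F jig x,y,z -8.2 -5.8 1.7 pos 575.67 5.9 46.0 M [-0.41  1.61 -0.06]
F jig x,y,z -7.9 -5.0 2.0 pos 576.16 5.9 46.0 M [-0.46  1.63 -0.05]
F jig x,y,z -7.9 -4.3 0.2 pos 576.6 5.88 46.0 M [-0.44  1.6  -0.05]
```

```bash
for i in 1; do python3 -m creep '[[-0.5,[0.02,0,0],0],[-0.5,[0.04,0,0],0],[-0.5,[0.04,0,0],0]]'; python3 f.py;  python3 -m creep '[[-0.5,[0.02,0,0],0],[-0.5,[0.04,0,0],0],[-0.5,[0.04,0,0],0]]'; python3 f.py;  python3 -m creep '[[-0.5,[0.02,0,0],0],[-0.5,[0.04,0,0],0],[-0.5,[0.04,0,0],0]]'; python3 f.py; done | grep F
```

```text
F jig x,y,z -10.4 -5.4 3.5 pos 576.69 5.92 46.0 M [-0.32  1.97 -0.08]
F jig x,y,z -12.7 -4.8 5.1 pos 576.81 5.9 46.0 M [-0.17  2.37 -0.08]
F jig x,y,z -15.8 -5.4 7.1 pos 576.85 5.91 46.0 M [-0.04  2.92 -0.11]
```

```bash
for i in 1; do python3 -m creep '[[-0.5,[0,-0.03,0],0],[-0.5,[0,-0.05,0],0],[-0.5,[0,-0.05,0],0]]'; python3 f.py;  python3 -m creep '[[-0.5,[0,-0.03,0],0],[-0.5,[0,-0.05,0],0],[-0.5,[0,-0.05,0],0]]'; python3 f.py;  python3 -m creep '[[-0.5,[0,0,0],0.04],[-0.5,[0,0,0],0.08],[-0.5,[0,0,0],0.08],[-0.5,[0,0,0],0.08]]'; python3 f.py; done | grep F
```

```text
F jig x,y,z -15.7 -7.9 6.3 pos 576.87 5.96 46.0 M [-0.61  3.12 -0.01]
F jig x,y,z -15.7 -12.0 6.4 pos 576.91 6.01 46.0 M [-1.18  3.27 -0.12]
F jig x,y,z -15.3 -11.8 6.4 pos 576.98 5.99 46.0 M [-1.2   3.19  0.03]
```

```bash
python3 -m creep '[[-0.5,[0,0,0],0],[-0.5,[0,0,0],0],[-0.5,[0,0,0],0],[-0.5,[0,0,0],0],[-0.5,[0,0,0],0],[-0.5,[0,0,0],0]]' | grep clock; python3 f.py
python3 -m creep '[[-0.5,[0,0,0],-0.03],[-0.5,[0,0,0],-0.05],[-0.5,[0,0,0],-0.05],[-0.5,[0,0,0],-0.05],[-0.5,[0,0,0],-0.05],[-0.5,[0,0,0],-0.05],[-0.5,[0,0,0],-0.05],[-0.5,[0,0,0],-0.05]]' | grep clock;python3 f.py
python3 - <<'E'
from h import *
im,p=snap('wrist','w6')
a=cv2.imread('pics/w6.png')[60:270,170:410]
cv2.imwrite('pics/c6.png',cv2.convertScaleAbs(cv2.resize(a,None,fx=2.8,fy=2.8,interpolation=cv2.INTER_CUBIC),alpha=1.3))
E
```

```text
clock: 20.35
F jig x,y,z -15.4 -11.4 6.2 pos 576.98 6.03 46.0 M [-1.24  3.19 -0.06]
clock: 21.15
F jig x,y,z -15.5 -12.4 5.8 pos 576.98 6.04 46.0 M [-1.16  3.14 -0.12]
```

```bash
python3 -m creep '[[-0.5,[0,-0.02,0],0.03],[-0.5,[0,-0.04,0],0.05],[-0.5,[0,-0.04,0],0.05],[-0.5,[0,-0.04,0],0.05],[-0.5,[0,-0.04,0],0.05],[-0.5,[0,-0.04,0],0.05],[-0.5,[0,-0.04,0],0.05],[-0.5,[0,-0.04,0],0.05]]' | grep clock; python3 f.py
python3 -m creep '[[-0.5,[-0.03,0.03,0],0],[-0.5,[-0.06,0.06,0],0],[-0.5,[-0.1,0.08,0],0],[-0.5,[-0.12,0.1,0],0],[-0.5,[-0.12,0.1,0],0]]' | grep clock; python3 f.py
```

```text
clock: 22.0
F jig x,y,z -15.7 -14.0 6.0 pos 577.0 6.09 46.0 M [-1.61  3.3  -0.11]
clock: 22.5
F jig x,y,z -5.2 -6.7 -0.2 pos 576.83 6.0 46.0 M [-0.98  1.28 -0.04]
```

```bash
python3 -m creep '[[-0.1,[0,0,0],0],[-0.1,[0,0,0],0],[-0.1,[0,0,0],0],[-0.1,[0,0,0],0],[-0.1,[0,0,0],0],[-0.1,[0,0,0],0]]'; python3 f.py
python3 -m creep '[[-0.1,[0,0,-0.5],0],[-0.1,[0,0,-1.5],0],[-0.1,[0,0,-3],0],[-0.1,[0,0,-5],0],[-0.1,[0,0,-7],0],[-0.1,[0,0,-7],0],[-0.1,[0,0,-7],0]]'
python3 - <<'E'
from h import *
im,p=snap('wrist','w7')
a=cv2.imread('pics/w7.png')[60:260,190:400]
cv2.imwrite('pics/c7.png',cv2.convertScaleAbs(cv2.resize(a,None,fx=2.9,fy=2.9,interpolation=cv2.INTER_CUBIC),alpha=1.3))
E
```

```text
clock: 23.1
eef_pos: [553.2, -166.5, 46.4]
eef_rot: [-3.142, -0.0, -0.319]
wrist_force: [0.2, 0.1, -0.0]
finger_gap: 42.5
finger_force: 0.0
F jig x,y,z 0.2 0.2 -0.0 pos 577.66 6.52 46.4 M [ 0.03 -0.01 -0.05]
clock: 23.8
eef_pos: [553.2, -166.6, 116.8]
eef_rot: [3.142, -0.001, -0.319]
wrist_force: [0.8, -0.1, -0.3]
finger_gap: 42.3
finger_force: 0.0
```

View pics/c7.png

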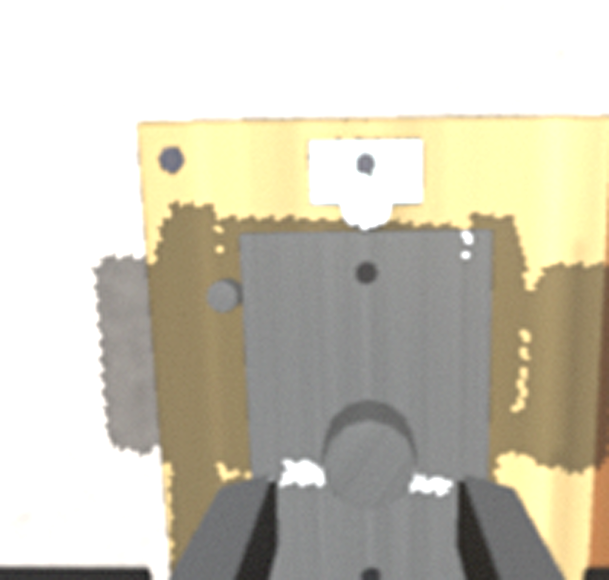

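The plate edge (row 232) meets the nose tip (366,229). The left edge touches dowel b at (224,295). The holes are at (366,272) and (371,574).

```bash
python3 - <<'E'
from h import *
p=load('w7');o=lambda a:np.array(a)/2.9+[190,60]-.33
f=lambda uv,z:px2w(p,o(uv),z)[:,:2]
g=lambda q:np.degrees(np.arctan2(*(q[0]-q[1])[::-1]))
print('plate',g(f([(366,272),(371,574)],24)),g(f([(241,233),(250,478)],24)),g(f([(241,233),(491,230)],24))-90)
print('jig',g(f([(139,123),(607,115)],18))-90,g(f([(139,123),(168,550)],18)))
a=np.radians(-17.4);Rm=np.array([[np.cos(a),-np.sin(a)],[np.sin(a),np.cos(a)]])
E=f([(241,233),(491,230),(366,231)],24)@Rm;d=f([(224,295)],32)@Rm;n=f([(366,229)],32)@Rm
print('gap x',n[0,0]-E[:,0],'gap y',d[0,1]-5-E[0,1])
E
python3 -m creep '[[-0.1,[-2,0,-3],0],[-0.1,[-5,0,-5],0],[-0.1,[-9,0,-8],0],[-0.1,[-12,0,-10],0],[-0.1,[-12,0,-10],0],[-0.1,[-12,0,-10],0]]' | grep eef_pos
python3 - <<'E'
from h import *
snap('wrist','w8');snap('top','t8')
E
```

```text
plate -17.31344000880159 -18.169993265074933 -17.588550313320425
jig -17.311301379455983 -17.86237720635257
gap x [0.71951363 0.97733199 0.74587719] gap y -0.02527869721468079
eef_pos: [439.2, -129.0, 216.0]
```

```bash
python3 - <<'E'
from h import *
a=np.radians(-17.4);Rm=np.array([[np.cos(a),-np.sin(a)],[np.sin(a),np.cos(a)]])
p=load('w8');im=cv2.imread('pics/w8.png').astype(np.float32)
f=200/np.tan(np.radians(p['fovy'])/2);K=np.array([[f,0,p['cx']],[0,f,p['cy']],[0,0,1]]);W=rot(p)
def proj(q,z):
    X=np.c_[q@Rm.T,np.full(len(q),z)]-p['origin'];X=X@W
    return cv2.projectPoints(X[:,None],np.zeros(3),np.zeros(3),K,np.array([p['k1'],0,0,0.]))[0][:,0]
t=np.array([555.6,-5.8]) # approx jig origin in rotated frame
print(proj(t+np.array([[-18,58],[66,58],[85,13],[-45,53],[85,53]]),32).round(0).tolist())
ys=np.arange(45,70,1.)
for x in(-36,-18,-10,24,50,66,75):
    q=proj(t+np.c_[np.full(len(ys),x),ys],24).astype(np.float32)
    v=cv2.remap(im,q[:,0:1],q[:,1:2],cv2.INTER_LINEAR)[:,0]
    print(x,'R-B',(v[:,2]-v[:,0]).astype(int).tolist())
E
```

```text
[[280.0, 124.0], [277.0, 49.0], [316.0, 30.0], [285.0, 146.0], [281.0, 31.0]]
-36 R-B [0, 0, 0, 0, 0, 0, 0, 6, 20, 32, 39, 38, 38, 38, 38, 36, 37, 45, 56, 60, 52, 41, 39, 37, 36]
-18 R-B [-1, -1, -1, -1, -1, -2, -1, -2, -2, -2, -2, -2, -2, -2, -2, -2, -3, -2, 6, 31, 43, 42, 40, 42, 46]
-10 R-B [-2, -1, -1, -2, -2, -2, -4, 5, 32, 65, 83, 81, 81, 80, 80, 80, 80, 81, 81, 81, 81, 81, 78, 78, 78]
24 R-B [-3, -2, -1, -1, -2, -3, -3, 7, 38, 69, 82, 82, 81, 80, 80, 81, 82, 82, 83, 83, 82, 81, 80, 79, 79]
50 R-B [-3, -3, -3, -3, -3, -4, -4, 7, 37, 73, 84, 81, 81, 80, 80, 81, 82, 83, 82, 82, 82, 81, 82, 79, 78]
66 R-B [-3, -3, -4, -4, -3, -3, -4, -3, 0, -2, -3, -3, -2, -1, -2, -5, -6, 0, 23, 59, 81, 84, 83, 81, 79]
75 R-B [-3, -4, -4, -2, -3, -4, -4, 5, 33, 75, 82, 81, 80, 80, 81, 83, 84, 85, 84, 83, 83, 82, 79, 79, 79]
```

The image shows no wood between the plate and either dowel, and the plate edge stays parallel to the jig along its length. I'm handing in.

```bash
python3 -c "
from cell import manip
print(manip.sign_off())"
```

```text
the job is handed in; nothing more can be done
None
```

I handed the job in: the plate was pressed on both dowels and the end stop for over 2 s with about 16 N along the stop and 14 N towards the dowels at the wrist (each contact's own force was not measured), then let go flat against all three; sign-off returned no verdict.

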